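Gather the spacers in the tote's cut corner

ROBOT

A 6-joint arm with a two-finger parallel gripper is mounted at the origin on the work surface. World frame = base frame: x ahead of the robot, y to its left, z up, the work surface at z = 0. Lengths are in mm, angles in rad, forces in N, time in s.
With the tool pointing down it reaches from about 275 to 1000 mm from the base axis. Payload 8.4 kg.
Tool frame: the origin (TCP) lies at the very end of the fingers, on their centre line; the grasp point (between the pads) lies 19 mm behind it; z points along the fingers, y is the direction in which the jaws open and shut (so a half turn about z gives the same grasp; the last joint's range is limited). The gripper opens to 85 mm and grips with 20 to 120 N. Pads are 22 mm wide; open, the fingers measure 114 mm over their backs; the gripper's body (76 mm by 85 mm) begins 54 mm behind the grasp point. The pads swing forward as they close: fully open they stand 13 mm farther back than shut.
Start: joints at [-1.309, 0.353, 1.633, -0, 1.155, -0.002], TCP at [162.968, -603.382, 231.281] pointing down, gripper open.
Joint ranges: [-2.63, 2.63], [-0.92, 2.1], [0.06, 2.66], [-1.3, 4.44], [0, 2.69], [-3.02, 3.02]. Speed limits (rad/s): [2.22, 2.22, 2.79, 3.14, 3.14, 3.14].

INTERFACE

Orientations are given as [roll, pitch, yaw] about the fixed x, y, z axes, in that order (R = Rz(yaw) Ry(pitch) Rx(roll)).
In Python, from rig import sense, grab_frame, get_calibration, sign_off, boxes_of, trace gives the robot as it stands.
- The arm moves only by the tool servo_tool, never from a script. Its argument "rows" is a list of rows, each a list of 3 entries, a list of its own where there are three numbers: the finger opening in mm, from 0 to 85.4, then the shift along the tool's x, y, z in mm, then the turn, a rotation vector about the tool's x, y, z in degrees. A call has 1 to 8 rows; each row shifts and turns the commanded pose from where the row before left it, along the tool's axes as they then stand; what a row does not reach is not made up. A row lasts 1/8 s, in which the tool goes at most 62.5 mm and 10.7 degrees, less where a joint would pass 70% of its speed; a pose out of reach is approached as far as the arm can. A call is refused whole if a number of a shift passes 62.5 or a number of a turn 10.7, either way. A call with a gripper value outside its range is refused whole. The fingers move at their own pace and stop on an object; "force" is the grip in N (left out, the last holds). Time passes only in rows, so rows that do not move let the fingers close. It gives the time, the measured TCP pose, the force and the opening at its end, in the units of the state.
- sense(): the state, without advancing time (a new reading comes with each control period).
- grab_frame(name): name is "side" or "top"; returns the picture (420x560x3 uint8, blue, green, red); there is no depth.
- get_calibration(name): a dict with "intrinsics" (3x3 intrinsics, pixels), "world_to_cam" (4x4, takes a point from world to camera coordinates). Camera axes: x right, y down, z forward; pixel columns grow to the right and rows downward; lengths in mm; the calibration is good to about 2 mm. A picture is of the moment at which its call begins. get_calibration takes no time and is no camera call.
- sign_off(): hands the job in, once; it reports no verdict.
Trained networks look in the newest picture that a camera, given by its name, has taken for a name from the list of things; names that differ only in an ending like _2 or _b are one class to them, and where a whole thing is asked for, a point or a joint stands for the part that bears it (a point fixed in the world has none). Each returns a list of dicts, best first, with "conf" (0 to 1); they miss things now and then, are a little off and sometimes report something else, mostly with a low value. They report only what shows in the picture. A call takes as long as a camera call.
- boxes_of(camera, thing): "centre" ([x, y, z] in mm, in the coordinates of the camera as it stood for that picture, good to about 4 mm: the middle of the surface that is visible of it).
- trace(camera, thing): "mask" (420x560 bool, what is visible of it).
The state is a dict: "clock": time; "qpos": joint angles; "qvel": joint speeds; "joint_efforts": joint torques, N m; "eef_pos": TCP position; "tcp_rot": TCP orientation; "contact_force": force on the tool from outside, world axes, zero at the start; "wrist_torque": the same for the moment, N m; "opening": opening from 0.0 (shut) to 1.0 (fully open).
Only numpy, scipy, OpenCV 4.12 (cv2) and the standard library are available. Lean on these libraries where they do the work, as an engineer would, in place of code of your own. Each camera call takes 0.05 s, during which the arm holds its last target. There are 200 camera calls.

TASK

One spacer was left out on the stack of plates: put it into the aluminium tote with the other four while the tote stands on the bench. Then lift the tote level, well clear of the bench, and tilt it about 30 degrees so that all five spacers slide together into its cut-off corner, where they can be counted. Finish while holding the tote still in the air, tilted like that, with all spacers in that corner; leave the other things on the bench where they are.

Things in the scene. Friction and masses are not known exactly. Their poses are not given: they have to be found in the camera images.
- tote: open sheet-aluminium parts tote, 210 (its x) x 150 (its y), walls 50 high, walls and floor 4 thick, 0.29 to 0.43 kg; origin at the centre of its underside, z up. Its -x +y corner is cut off at 45 degrees (40 off each side) and starts on the robot's side. A fixed bail handle crosses over its middle along its y axis. It stands on the bench left or right of the middle
- tote_handle (a point): centre of the black grip of the tote's bail, 119 above the underside, over its middle; grip 18 thick (tote x), 80 long (tote y), 22 high: take it across the 18. Axes as the tote's. Bail: 154 wide along y, top 130 up, two flat upright straps 20 wide (x) at x = 0 outside the long walls. Tote and spacers balance nearly under it
- tote_corner (a point): middle of the foot of the cut-corner wall, on the tote's inner floor, at (-82, 52, 4) in the tote's frame. Floor and walls are smooth: spacers begin to slide at a slope of 11 to 17 degrees and gather reliably at 30 to 35
- stack: fixed stack of five machined aluminium plates, 100 x 100, 58.5 high in all; origin at the centre of its underside; on the other side of the bench's middle from the tote
- stray: aluminium spacer, a plain cylinder of diameter 28, height 26, 35 g, with a dark bore (bore is not open); origin at the centre of its underside, z along its axis; it stands upright on top of the stack
- spacer1: aluminium spacer, a plain cylinder of diameter 28, height 26, 35 g, with a dark bore (bore is not open); origin at the centre of its underside, z along its axis; it stands loose in the tote, in the tote's +x half, away from the cut corner
- spacer2: aluminium spacer, a plain cylinder of diameter 28, height 26, 35 g, with a dark bore (bore is not open); origin at the centre of its underside, z along its axis; it stands loose in the tote, in the tote's +x half, away from the cut corner
- spacer3: aluminium spacer, a plain cylinder of diameter 28, height 26, 35 g, with a dark bore (bore is not open); origin at the centre of its underside, z along its axis; it stands loose in the tote, in the tote's +x half, away from the cut corner
- spacer4: aluminium spacer, a plain cylinder of diameter 28, height 26, 35 g, with a dark bore (bore is not open); origin at the centre of its underside, z along its axis; it stands loose in the tote, in the tote's +x half, away from the cut corner
- marker: red and white marker pen, 130 long, 17 thick, lying along x in the middle of the bench; bystander, to be left where it is
- tape: yellow tape measure, 62 x 36 x 50 high, in the middle of the bench; bystander, to be left where it is
- wrench: steel wrench lying at the back of the bench; bystander, to be left where it is
- collar: big steel collar, diameter 70, bore 36, height 30, at the back of the bench (not one of the spacers); bystander, to be left where it is
- vernier: steel caliper 240 long lying flat on the robot's left; bystander, to be left where it is

How it is judged (in metres and radians):
On the way, in this order (a step that is already met when the one before it is completed fails the run):
1. the left-out spacer lies in the tote, let go, with the tote standing on the bench (x of stray in the frame of tote between -0.1 and 0.1 m and y of stray in the frame of tote between -0.07 and 0.07 m and z of stray in the frame of tote below 0.04 m and contact force between the fingers and stray below 0.1 N and height (world z) of tote below 0.012 m and angle between tote's own z axis and vertical below 0.1 rad), for 0.2 s.
2. the tote is lifted clear of the bench (its underside over 50 mm up) about level (within 15 degrees) (x of stray in the frame of tote between -0.1 and 0.1 m and y of stray in the frame of tote between -0.07 and 0.07 m and z of stray in the frame of tote below 0.04 m and height (world z) of tote above 0.05 m and angle between tote's own z axis and vertical below 0.26 rad), for 0.1 s.
At the end, for the whole second after the job is handed in: The fingers hold the tote still and off everything: its underside's centre over 60 mm and the cut corner's foot over 30 mm above the bench, not touching the stack, tilted between 17 and 52 degrees, and all five spacers at rest in it with their origins within 85 mm of the foot of the cut corner (distance between each of spacer1, spacer2, spacer3, spacer4, stray and tote_corner below 0.085 m and z of each of spacer1, spacer2, spacer3, spacer4, stray in the frame of tote below 0.05 m and angle between tote's own z axis and vertical between 0.3 and 0.9 rad and height (world z) of tote_corner above 0.03 m and height (world z) of tote above 0.06 m and contact force between the fingers and tote above 1 N and contact force between tote and stack below 0.2 N and linear speed of tote below 0.04 m/s and angular speed of tote below 0.3 rad/s and linear speed of each of spacer1, spacer2, spacer3, spacer4, stray below 0.05 m/s); the arm keeps its last pose, push and grip.
It fails at once if any other thing on the bench (marker, tape measure, wrench, collar, caliper) is pushed more than 30 mm (distance of any of marker, tape, wrench, collar, vernier from where it was at the start of the episode above 0.03 m).
It also fails if it takes over 64 s, if anything falls off the work surface, if the arm or the gripper's body presses on something with over 40 N, if the wrist force passes 120 N, or if a joint passes its speed limit or range.

## Working session

There is one attempt and no reset: what is moved stays moved. The work goes in short steps, Python scripts to look and compute and a tool call to move; the robot and the scene stay as the last step left them, time stands still between calls to the robot, and variables do not carry over. Pictures are saved under pics/ and viewed, about 8 in all and at most 12, crops included, and the job is handed in when it is done.

Besides the shell and the picture viewer there is one more tool, called by a JSON object that holds its "api" and its "payload", one argument or row to a line. servo_tool: Moves the arm, as the interface text tells. Its arguments: {"type":"object","properties":{"rows":{"type":"array","items":{"type":"array"}},"force":{"type":"number"}},"required":["rows"]}

```bash
mkdir -p pics
cat > h.py <<'E'
import numpy as np, cv2
from rig import *
from scipy.spatial.transform import Rotation as R
np.set_printoptions(precision=1,suppress=True)
def w(cam,p):
    T=np.linalg.inv(np.array(get_calibration(cam)["world_to_cam"])); return (T@np.r_[p,1])[:3]
def ray(cam,u,v,z):
    c=get_calibration(cam); K=np.array(c["intrinsics"]); T=np.linalg.inv(np.array(c["world_to_cam"]))
    d=T[:3,:3]@np.linalg.solve(K,[u,v,1]); o=T[:3,3]; return o+d*(z-o[2])/d[2]
E
python3 - <<'E'
from h import *
s=sense(); print(s)
ims=[]
for c in("top","side"):
    im=grab_frame(c); cv2.imwrite(f"pics/{c}0.png",im); 
    print(c,np.array(get_calibration(c)["world_to_cam"])[:3])
    for t in("tote","tote_handle","tote_corner","stack","stray","spacer1"):
        for b in boxes_of(c,t)[:6]: print(c,t,round(b["conf"],2),w(c,b["centre"]))
E
```

```text
{'clock': 0.0, 'qpos': array([-1.3,  0.4,  1.6,  0. ,  1.2, -0. ]), 'qvel': array([-0., -0.,  0., -0., -0., -0.]), 'joint_efforts': array([ -0. , -60.5, -34.2,  -0. ,   0. ,  -0. ]), 'eef_pos': array([ 162.9, -602.9,  230.5]), 'tcp_rot': array([-3.1, -0. ,  0.3]), 'contact_force': array([-0.3, -0.5, -0.4]), 'wrist_torque': array([-0.,  0.,  0.]), 'opening': 1.0005480645897815}
top [[ -0.   -1.    0.  102.1]
 [ -1.    0.   -0.1 619.3]
 [  0.1  -0.   -1.  968.8]]
top tote 0.69 [ 569.  -248.7    4.6]
top tote_handle 0.56 [ 566.6 -246.6    3.8]
top tote_corner 0.57 [ 566.9 -246.8   14.4]
top stack 0.84 [546.  232.5  59. ]
top stack 0.24 [ 566.4 -247.4   13.3]
top stray 0.59 [571.6 240.2  88.4]
top spacer1 0.56 [ 635.2 -181.8   31.3]
top spacer1 0.46 [ 601.7 -224.2   30.4]
side [[ -0.8  -0.6  -0.  590.8]
 [ -0.4   0.6  -0.7 259.1]
 [  0.4  -0.6  -0.7 998.7]]
side tote 0.83 [ 560.8 -239.3   19.9]
side tote_handle 0.9 [ 558.3 -242.2   22.1]
side stack 0.83 [534.7 264.7  57.3]
side stray 0.76 [573.7 251.2  81.9]
side spacer1 0.67 [ 605.5 -212.2   23.5]
side spacer1 0.66 [ 648.6 -225.    28.8]
```

View pics/top0.png

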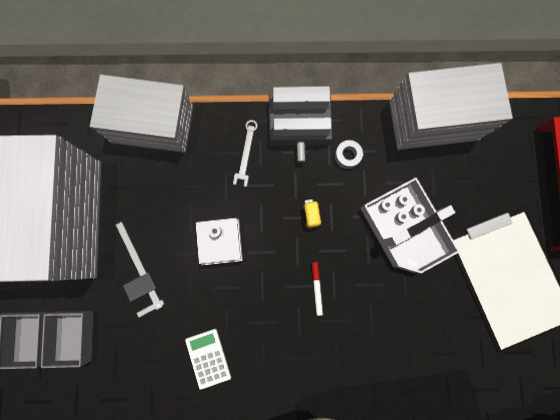

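View pics/side0.png

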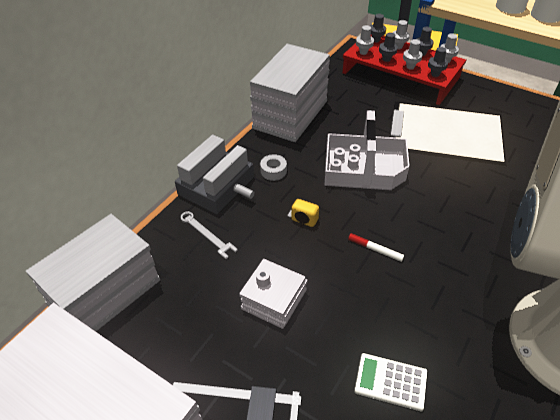

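The top view shows the tote at about (410,228) with four spacers near (403,208), the stray at (215,231) on the stack, the tape measure at (312,213) and the marker at (317,290). The side view agrees. Next I'll zoom in on the tote and the stray.

Run:
```python
from h import *
a=cv2.imread("pics/top0.png");b=cv2.imread("pics/side0.png")
A=cv2.resize(a[165:285,345:475],None,fx=4,fy=4,interpolation=cv2.INTER_CUBIC)[:480]
B=cv2.resize(b[100:200,310:420],None,fx=2.5,fy=2.5,interpolation=cv2.INTER_CUBIC)
C=cv2.resize(a[205:275,185:255],None,fx=3.2,fy=3.2,interpolation=cv2.INTER_CUBIC)
o=np.zeros((480,800,3),np.uint8);o[:A.shape[0],:520]=A;o[:250,520:795]=B;o[254:254+224,520:744]=C
cv2.imwrite("pics/z.png",o)
grab_frame("top");
for t in ("tote","stray","stack"):
    for m in trace("top",t)[:1]:
        k=m["mask"].astype(np.uint8); c=max(cv2.findContours(k,0,2)[0],key=cv2.contourArea)
        print(t,m["conf"],k.sum(),cv2.moments(c)["m10"]/cv2.moments(c)["m00"],cv2.moments(c)["m01"]/cv2.moments(c)["m00"],cv2.approxPolyDP(c,3,True)[:,0].tolist(),cv2.minAreaRect(c))
grab_frame("side")
for m in trace("side","stray")[:1]:
    v,u=np.where(m["mask"]); print(u.mean(),v.mean(),u.min(),u.max(),v.min(),v.max(),ray("side",u.mean(),v.mean(),71))
```

```text
tote 0.81 5194 409.97164598242597 227.98001026663042 [[414, 178], [360, 209], [391, 264], [402, 270], [422, 272], [458, 249], [441, 222], [453, 209], [447, 206], [435, 210]] ((415.40838623046875, 225.74021911621094), (87.73892211914062, 82.00238037109375), 61.11341857910156)
stray 0.7 606 348.1604546656093 154.31245043616178 [[346, 140], [337, 145], [334, 158], [341, 167], [350, 169], [359, 163], [363, 152], [359, 144]] ((347.70001220703125, 154.10000610351562), (28.174455642700195, 29.06888198852539), 26.56505012512207)
stack 0.89 1781 218.51276359600445 241.45911949685532 [[237, 220], [196, 224], [201, 264], [241, 259]] ((218.557373046875, 241.63116455078125), (44.81519317626953, 43.72876739501953), 84.80557250976562)
249.76340519624102 398.94361525704807 173 300 383 419 [452.8 463.8  71. ]
```

View pics/z.png

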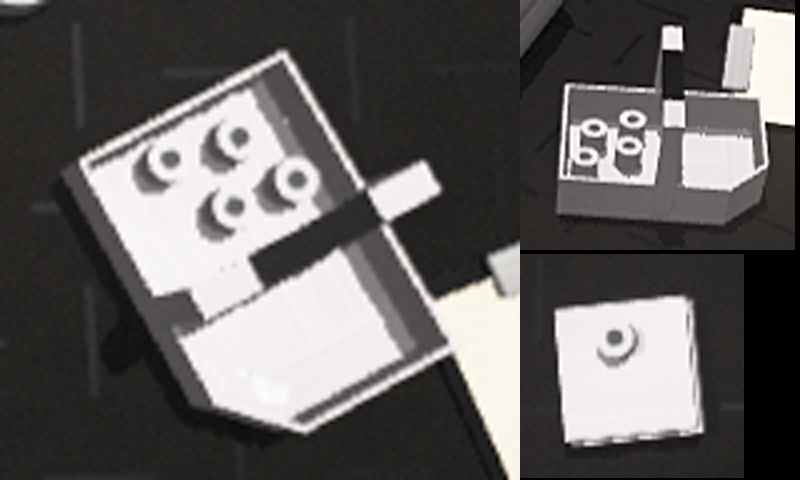

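Run:
```python
from h import *
z=lambda x,y:(345+x/4-.4,165+y/4-.4)
P=[ray("top",*z(*p),50)[:2] for p in((285,50),(450,348),(303,432),(80,160))]
print(P)
d=P[0]-P[1];print("len x",np.hypot(*d),"yaw",np.degrees(np.arctan2(d[1],d[0])))
e=P[3]-P[0];print("len y",np.hypot(*e),np.degrees(np.arctan2(e[1],e[0]))-90)
print("cut y",np.hypot(*(P[2]-P[1])))
print("centre rim",(P[1]+P[3])/2)
# grip ends: black rect top z=130
for p in((252,268),(372,206),(400,185),(425,175)): print("grip",ray("top",*z(*p),130))
print("stray top",ray("top",214.5,231.5,84.5), "stack",ray("top",218.5,241.8,58.5))
c=("side");print("stray side",ray(c,263.5,276,84.5))
for p in((666,28),(666,98)): pass
u=310+(672-520)/2.5;print("grip side",ray(c,u,100+75/2.5,119))
s=sense();print(s["eef_pos"],R.from_euler("xyz",s["tcp_rot"]).as_matrix(),s["qpos"])
```

```text
[array([ 702.2, -258.7]), array([ 514.1, -347.9]), array([ 465.2, -253.8]), array([ 634.8, -126.2])]
len x 208.12521990402445 yaw 25.37987086874415
len y 148.68217078222898 26.9440561533646
cut y 106.05979681159646
centre rim [ 574.5 -237. ]
grip [ 559.2 -201.8  130. ]
grip [ 593.2 -272.8  130. ]
grip [ 605.  -289.7  130. ]
grip [ 610.5 -304.6  130. ]
stray top [572.1 240.4  84.5] stack [549.3 234.4  58.5]
stray side [570.2 249.8  84.5]
grip side [ 580.1 -242.4  119. ]
[ 163.  -603.4  231.3] [[ 1.   0.3  0. ]
 [ 0.3 -1.  -0. ]
 [-0.   0.  -1. ]] [-1.3  0.4  1.6 -0.   1.2 -0. ]
```

{"api": "servo_tool", "payload": {
  "rows": [
    [85,[0,0,0],[0,0,-5.5]],
    [85,[0,0,0],[0,0,-5.5]],
    [85,[46,-36,0],[0,0,0]],
    [85,[46,-36,0],[0,0,0]],
    [85,[46,-36,0],[0,0,0]],
    [85,[46,-36,0],[0,0,0]],
    [85,[46,-36,0],[0,0,0]],
    [85,[46,-36,0],[0,0,0]]
  ],
  "force": 40
}}

```text
clock: 2.0
eef_pos: [316.3, -286.4, 231.6]
tcp_rot: [3.141, -0.0, 0.455]
contact_force: [0.6, -0.2, 0.5]
opening: 0.997
```

{"api": "servo_tool", "payload": {
  "rows": [
    [85,[46,-36,0],[0,0,0]],
    [85,[46,-36,0],[0,0,0]],
    [85,[46,-36,0],[0,0,0]],
    [85,[46,-36,0],[0,0,0]],
    [85,[46,-36,0],[0,0,0]],
    [85,[46,-36,0],[0,0,0]],
    [85,[46,-36,0],[0,0,0]],
    [85,[46,-36,0],[0,0,0]]
  ]
}}

```text
clock: 3.0
eef_pos: [520.1, 134.7, 231.5]
tcp_rot: [3.141, -0.001, 0.456]
contact_force: [1.9, -1.0, 0.3]
opening: 0.996
```

Run:
```python
from h import *
for c in("side","top"):
    im=grab_frame(c)
    if c=="side": cv2.imwrite("pics/s1.png",cv2.resize(im[240:340,220:330],None,fx=5,fy=5,interpolation=cv2.INTER_CUBIC))
    for m in trace(c,"stray"):
        v,u=np.where(m["mask"]); print(c,m["conf"],len(u),u.mean(),v.mean(),u.min(),u.max(),v.min(),v.max(),ray(c,u.mean(),v.mean(),74))
```

```text
side 0.79 227 262.47136563876654 277.7180616740088 256 269 269 287 [574.  248.4  74. ]
side 0.35 2700 273.92962962962963 294.52444444444444 240 307 260 328 [532.5 269.2  74. ]
```

View pics/s1.png

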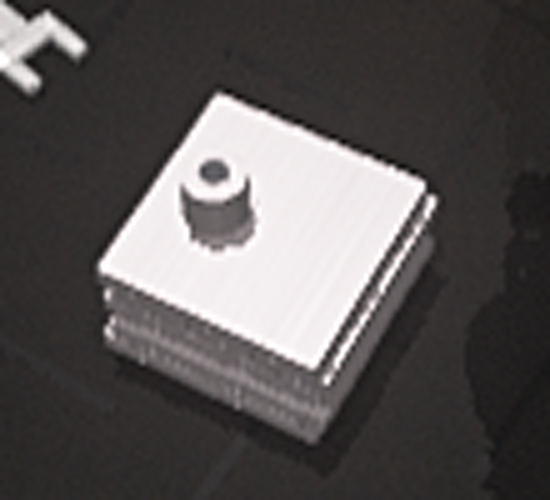

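The stray's top shows at px (263,276) in the side view. It agrees to about 5 mm along the jaw axis, which is fine since closing centres it.

{"api": "servo_tool", "payload": {
  "rows": [
    [85,[47.5,-38,0],[0,0,0]],
    [85,[47.5,-38,0],[0,0,0]],
    [85,[0,0,40],[0,0,0]],
    [85,[0,0,40],[0,0,0]],
    [85,[0,0,30],[0,0,0]],
    [85,[0,0,30],[0,0,0]],
    [85,[0,0,20],[0,0,0]],
    [85,[0,0,9.5],[0,0,0]]
  ]
}}

```text
clock: 4.2
eef_pos: [570.8, 241.6, 61.0]
tcp_rot: [3.142, 0.001, 0.455]
contact_force: [-0.1, 0.2, 0.4]
opening: 0.994
```

{"api": "servo_tool", "payload": {
  "rows": [
    [60,[0,0,0],[0,0,0]],
    [40,[0,0,0],[0,0,0]],
    [20,[0,0,0],[0,0,0]],
    [20,[0,0,0],[0,0,0]],
    [20,[0,0,0],[0,0,0]],
    [20,[0,0,0],[0,0,0]]
  ]
}}

```text
clock: 4.95
eef_pos: [571.9, 243.0, 62.9]
tcp_rot: [3.141, -0.002, 0.456]
contact_force: [-1.1, -0.9, 5.8]
opening: 0.307
```

Run:
```python
from h import *
s=sense();print(s["eef_pos"],s["opening"]*85.4)
im=grab_frame("side");cv2.imwrite("pics/s2.png",cv2.resize(im[200:340,200:340],None,fx=4,fy=4,interpolation=cv2.INTER_CUBIC))
```

```text
[571.9 243.   62.9] 26.259411018614387
```

View pics/s2.png

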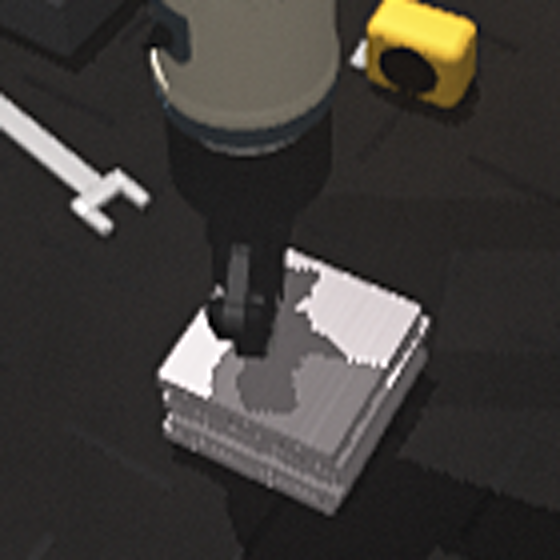

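The fingers have closed on something about 26–28 mm wide and are touching the stack top lightly. I'll lift and check.

{"api": "servo_tool", "payload": {
  "rows": [
    [20,[0,0,-10],[0,0,0]],
    [20,[0,0,-30],[0,0,0]],
    [20,[0,0,-50],[0,0,0]],
    [20,[0,0,-50],[0,0,0]],
    [20,[0,0,0],[0,0,0]]
  ]
}}

```text
clock: 5.62
eef_pos: [573.7, 243.8, 207.0]
tcp_rot: [3.141, -0.008, 0.456]
contact_force: [0.3, 0.6, -0.7]
opening: 0.308
```

Run:
```python
from h import *
s=sense();print(s["eef_pos"],s["opening"]*85.4,s["contact_force"])
im=grab_frame("side");cv2.imwrite("pics/s3.png",cv2.resize(im[130:330,180:340],None,fx=3,fy=3,interpolation=cv2.INTER_CUBIC))
for b in boxes_of("side","stray")[:3]: print(b["conf"],w("side",b["centre"]))
```

```text
[573.7 243.8 207. ] 26.289944748021444 [ 0.3  0.6 -0.7]
```

View pics/s3.png

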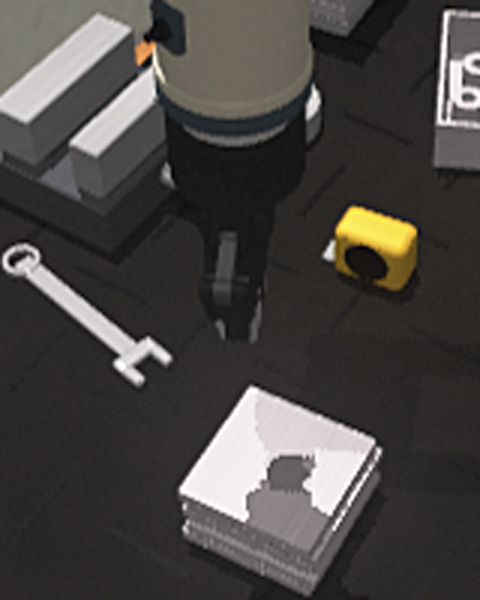

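The stack is empty and the spacer is in the fingers. Now I'll carry it over the tote's −x half.

{"api": "servo_tool", "payload": {
  "rows": [
    [20,[-15.1,24,0],[0,0,0]],
    [20,[-30,48,0],[0,0,0]],
    [20,[-30,48,0],[0,0,0]],
    [20,[-30,48,0],[0,0,0]],
    [20,[-30,48,0],[0,0,0]],
    [20,[-30,48,0],[0,0,0]],
    [20,[-30,48,0],[0,0,0]],
    [20,[-30,48,0],[0,0,0]]
  ]
}}

```text
clock: 6.72
eef_pos: [526.2, -181.1, 200.3]
tcp_rot: [-3.14, 0.002, 0.456]
contact_force: [1.9, 0.3, -0.2]
opening: 0.31
```

{"api": "servo_tool", "payload": {
  "rows": [
    [20,[-30,48,0],[0,0,0]],
    [20,[-20,33,0],[0,0,0]],
    [20,[0,0,0],[0,0,0]],
    [20,[0,0,0],[0,0,0]]
  ]
}}

```text
clock: 7.22
eef_pos: [517.5, -273.6, 200.5]
tcp_rot: [-3.139, 0.001, 0.455]
contact_force: [0.1, -0.3, -0.5]
opening: 0.315
```

Run:
```python
from h import *
s=sense();print(s["eef_pos"],s["opening"]*85.4,s["contact_force"],s["qpos"])
a=grab_frame("side");b=grab_frame("top")
A=cv2.resize(a[60:210,290:450],None,fx=3,fy=3,interpolation=cv2.INTER_CUBIC)
cv2.imwrite("pics/s4.png",A)
for t in("tote","stray"):
  for q in boxes_of("side",t)[:2]: print(t,q["conf"],w("side",q["centre"]))
```

```text
[ 517.5 -273.6  200.5] 26.93111453911415 [ 0.1 -0.3 -0.5] [-0.5  0.3  1.7  0.   1.1  0.6]
tote 0.88 [ 558.9 -238.8   19.4]
```

View pics/s4.png

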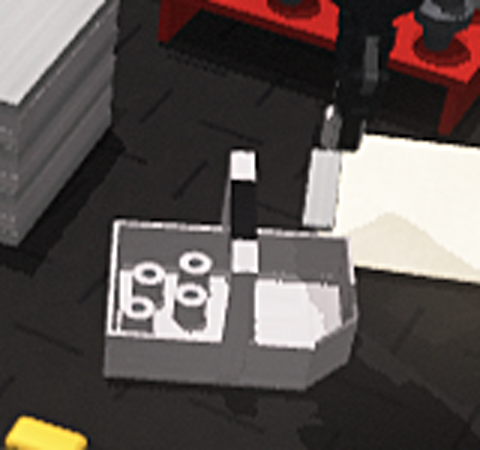

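{"api": "servo_tool", "payload": {
  "rows": [
    [20,[0,0,45],[0,0,0]],
    [20,[0,0,45],[0,0,0]],
    [20,[0,0,30],[0,0,0]],
    [20,[0,0,20],[0,0,0]],
    [20,[0,0,0],[0,0,0]]
  ]
}}

```text
clock: 8.05
eef_pos: [517.5, -273.1, 60.5]
tcp_rot: [-3.139, 0.002, 0.457]
contact_force: [0.4, 0.6, 0.5]
opening: 0.311
```

Run:
```python
from h import *
s=sense();print(s["eef_pos"],s["opening"]*85.4,s["contact_force"])
a=grab_frame("side")
A=cv2.resize(a[60:210,290:450],None,fx=4,fy=4,interpolation=cv2.INTER_CUBIC)
cv2.imwrite("pics/s5.png",A)
```

```text
[ 517.5 -273.1   60.5] 26.579025164297214 [0.4 0.6 0.5]
```

View pics/s5.png

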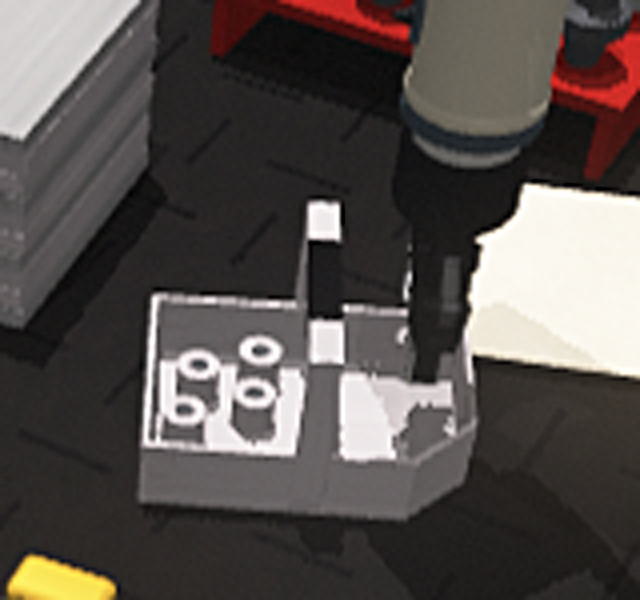

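The fingers are over the empty half, at about px (395,155) in the full image, and clear of the bail. Lowering and releasing.

{"api": "servo_tool", "payload": {
  "rows": [
    [20,[0,0,20],[0,0,0]],
    [20,[0,0,15],[0,0,0]],
    [20,[0,0,9],[0,0,0]],
    [20,[0,0,5],[0,0,0]],
    [20,[0,0,0],[0,0,0]]
  ]
}}

```text
clock: 8.72
eef_pos: [518.3, -274.4, 12.7]
tcp_rot: [-3.141, 0.0, 0.456]
contact_force: [-0.1, -0.8, -0.4]
opening: 0.309
```

{"api": "servo_tool", "payload": {
  "rows": [
    [36,[0,0,0],[0,0,0]],
    [48,[0,0,0],[0,0,0]],
    [48,[0,0,0],[0,0,0]],
    [48,[0,0,-20],[0,0,0]],
    [48,[0,0,-40],[0,0,0]],
    [60,[0,0,-60],[0,0,0]],
    [85,[0,0,-60],[0,0,0]],
    [85,[0,0,0],[0,0,0]]
  ]
}}

```text
clock: 9.72
eef_pos: [521.2, -275.9, 199.6]
tcp_rot: [3.133, -0.006, 0.456]
contact_force: [0.5, 0.3, -0.2]
opening: 0.998
```

Run:
```python
from h import *
s=sense();print(s["eef_pos"],s["opening"]*85.4,s["contact_force"],s["qpos"])
a=grab_frame("side")
A=cv2.resize(a[60:210,290:450],None,fx=4,fy=4,interpolation=cv2.INTER_CUBIC)
cv2.imwrite("pics/s6.png",A)
```

```text
[ 521.2 -275.9  199.6] 85.23161204071599 [ 0.5  0.3 -0.2] [-0.5  0.3  1.7 -0.   1.1  0.6]
```

View pics/s6.png

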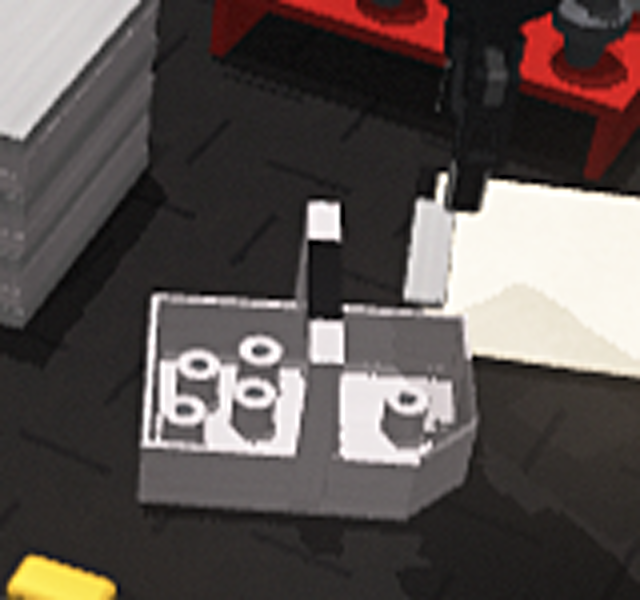

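The stray stands upright in the tote at side-crop (408,400). Next I'll turn 90° to take the bail across its 18 mm.

{"api": "servo_tool", "payload": {
  "rows": [
    [85,[0,0,0],[0,0,-10]],
    [85,[0,0,0],[0,0,-10]],
    [85,[0,0,0],[0,0,-10]],
    [85,[0,0,0],[0,0,-10]],
    [85,[0,0,0],[0,0,-10]],
    [85,[0,0,0],[0,0,-10]],
    [85,[0,0,0],[0,0,-10]],
    [85,[0,0,0],[0,0,-10]]
  ]
}}

```text
clock: 10.78
eef_pos: [517.4, -273.9, 191.8]
tcp_rot: [-3.14, -0.002, 1.858]
contact_force: [-0.3, -0.1, 0.8]
opening: 0.997
```

{"api": "servo_tool", "payload": {
  "rows": [
    [85,[0,0,0],[0,0,-10]],
    [85,[0,0,0],[0,0,0]],
    [85,[0,0,0],[0,0,0]]
  ]
}}

```text
clock: 11.15
eef_pos: [517.9, -274.2, 192.3]
tcp_rot: [-3.141, -0.001, 2.023]
contact_force: [0.6, -0.1, 0.3]
opening: 0.996
```

Run:
```python
from h import *
s=sense();M=R.from_euler("xyz",s["tcp_rot"]).as_matrix()
print(s["eef_pos"],np.degrees(s["tcp_rot"]),M.T@(np.array([575.5,-238,200])-s["eef_pos"]))
b=grab_frame("side")
m=trace("side","tote_handle")
print([(q["conf"],q["mask"].sum()) for q in m])
# black grip in side image: crop px (4x, offset 290,60): black rect x 310..343, y 240..318
for u,v in((326,279),): print("grip side",ray("side",290+u/4-.4,60+v/4-.4,122))
```

```text
[ 517.9 -274.2  192.3] [-180.    -0.   115.9] [ 7.4 67.6 -7.7]
[(0.79, np.int64(3909))]
grip side [ 579.2 -241.5  122. ]
```

{"api": "servo_tool", "payload": {
  "rows": [
    [85,[3,34,0],[0,0,0]],
    [85,[3,34,0],[0,0,0]],
    [85,[0,0,0],[0,0,0]],
    [85,[0,0,40],[0,0,0]],
    [85,[0,0,30],[0,0,0]],
    [85,[0,0,22],[0,0,0]],
    [85,[0,0,0],[0,0,0]]
  ]
}}

```text
clock: 12.12
eef_pos: [574.8, -238.9, 99.1]
tcp_rot: [-3.139, -0.003, 2.025]
contact_force: [-0.1, 0.3, 0.4]
opening: 0.998
```

Run:
```python
from h import *
s=sense();print(s["eef_pos"],s["contact_force"])
a=grab_frame("side");b=grab_frame("top")
A=cv2.resize(a[60:210,290:450],None,fx=2.5,fy=2.5,interpolation=cv2.INTER_CUBIC)
B=cv2.resize(b[140:290,320:480],None,fx=2.5,fy=2.5,interpolation=cv2.INTER_CUBIC)
cv2.imwrite("pics/s7.png",np.hstack([A,B]))
```

```text
[ 574.8 -238.9   99.1] [-0.1  0.3  0.4]
```

View pics/s7.png

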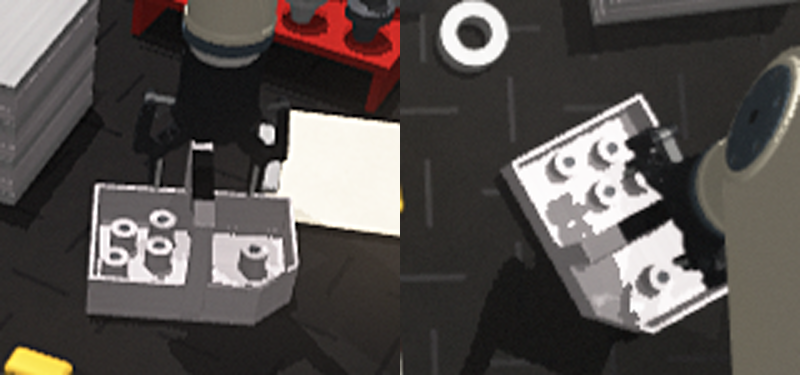

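The fingers straddle the bail and the grip is centred at side-crop x≈203. Closing firmly, then lifting level.

{"api": "servo_tool", "payload": {
  "rows": [
    [60,[0,0,0],[0,0,0]],
    [40,[0,0,0],[0,0,0]],
    [25,[0,0,0],[0,0,0]],
    [8,[0,0,0],[0,0,0]],
    [8,[0,0,0],[0,0,0]],
    [8,[0,0,0],[0,0,0]],
    [8,[0,0,0],[0,0,0]]
  ],
  "force": 110
}}

```text
clock: 13.1
eef_pos: [577.2, -239.2, 101.3]
tcp_rot: [3.141, 0.001, 2.027]
contact_force: [-0.6, 1.1, 4.9]
opening: 0.201
```

{"api": "servo_tool", "payload": {
  "rows": [
    [8,[0,0,-4],[0,0,0]],
    [8,[0,0,-12],[0,0,0]],
    [8,[0,0,-25],[0,0,0]],
    [8,[0,0,-30],[0,0,0]],
    [8,[0,0,-30],[0,0,0]],
    [8,[0,0,-30],[0,0,0]],
    [8,[0,0,-20],[0,0,0]],
    [8,[0,0,-8],[0,0,0]]
  ]
}}

```text
clock: 14.1
eef_pos: [577.1, -239.2, 261.4]
tcp_rot: [3.14, 0.001, 2.027]
contact_force: [0.1, -0.5, -4.9]
opening: 0.195
```

{"api": "servo_tool", "payload": {
  "rows": [
    [8,[0,0,0],[0,0,0]],
    [8,[0,0,0],[0,0,0]],
    [8,[0,0,0],[0,0,0]]
  ]
}}

```text
clock: 14.48
eef_pos: [576.3, -238.9, 258.7]
tcp_rot: [-3.14, -0.001, 2.027]
contact_force: [-0.6, -0.4, -3.5]
opening: 0.2
```

Run:
```python
from h import *
s=sense();print(s["eef_pos"],s["tcp_rot"],s["opening"]*85.4,s["contact_force"],s["wrist_torque"],s["qpos"])
a=grab_frame("side")
for t in("tote","spacer1"):
  for q in boxes_of("side",t)[:5]: print(t,q["conf"],w("side",q["centre"]))
```

```text
[ 576.3 -238.9  258.7] [-3.1 -0.   2. ] 17.055953925718626 [-0.6 -0.4 -3.5] [-0.  0.  0.] [-0.4  0.3  1.6  0.   1.2 -0.9]
tote 0.59 [ 558.8 -223.   180.4]
spacer1 0.6 [ 619.5 -256.1  181.2]
spacer1 0.59 [ 637.8 -175.4  188.9]
spacer1 0.57 [ 602.4 -212.4  177.4]
spacer1 0.44 [ 647.8 -227.1  185.5]
```

{"api": "servo_tool", "payload": {
  "rows": [
    [8,[0,0,0],[-2.1,-1.8,0]],
    [8,[0,0,0],[-2.1,-1.8,0]],
    [8,[0,0,0],[-2.1,-1.8,0]],
    [8,[0,0,0],[-2.1,-1.8,0]],
    [8,[0,0,0],[-2.1,-1.8,0]],
    [8,[0,0,0],[-2.1,-1.8,0]],
    [8,[0,0,0],[-2.1,-1.8,0]],
    [8,[0,0,0],[-2.1,-1.8,0]]
  ]
}}

```text
clock: 15.62
eef_pos: [576.3, -238.9, 259.5]
tcp_rot: [2.842, 0.248, 1.989]
contact_force: [-0.8, 0.3, -4.6]
opening: 0.199
```

{"api": "servo_tool", "payload": {
  "rows": [
    [8,[0,0,0],[-2.1,-1.8,0]],
    [8,[0,0,0],[-2.1,-1.8,0]],
    [8,[0,0,0],[-2.1,-1.8,0]],
    [8,[0,0,0],[-2.1,-1.8,0]],
    [8,[0,0,0],[0,0,0]],
    [8,[0,0,0],[0,0,0]],
    [8,[0,0,0],[0,0,0]],
    [8,[0,0,0],[0,0,0]]
  ]
}}

```text
clock: 16.62
eef_pos: [577.0, -239.1, 259.9]
tcp_rot: [2.681, 0.364, 1.94]
contact_force: [-0.7, -0.1, -5.2]
opening: 0.199
```

{"api": "servo_tool", "payload": {
  "rows": [
    [8,[0,0,0],[0,0,0]],
    [8,[0,0,0],[0,0,0]],
    [8,[0,0,0],[0,0,0]],
    [8,[0,0,0],[0,0,0]],
    [8,[0,0,0],[0,0,0]],
    [8,[0,0,0],[0,0,0]]
  ]
}}

```text
clock: 17.38
eef_pos: [576.7, -239.1, 259.8]
tcp_rot: [2.681, 0.364, 1.94]
contact_force: [-0.1, -1.0, -3.8]
opening: 0.201
```

Run:
```python
from h import *
s=sense();M=R.from_euler("xyz",s["tcp_rot"]).as_matrix();print(s["eef_pos"],M,s["opening"]*85.4,"tilt",np.degrees(np.arccos(-M[2,2])))
# tote frame in tool: x_t=tool y, y_t=tool x, z_t=-tool z ; grip centre (119) at tool z=-19 
T=np.c_[M[:,1],M[:,0],-M[:,2]]; O=s["eef_pos"]-19*M[:,2]-T@[0,0,119]
C=O+T@[-82,52,4]; print("tote",O,"corner",C)
fr={}
for c in("side","top"):
  fr[c]=grab_frame(c); cal=get_calibration(c)
  W=np.array(cal["world_to_cam"]);K=np.array(cal["intrinsics"]);p=K@(W@np.r_[C,1])[:3];p=p[:2]/p[2];print(c,"corner px",p)
  for n in ("spacer1",):
   for q in boxes_of(c,n)[:6]: x=w(c,q["centre"]);print(c,q["conf"],"tote frame",T.T@(x-O),"dist",np.linalg.norm(x-C))
a,b=fr["side"],fr["top"]
A=cv2.resize(a[30:180,290:450],None,fx=2.5,fy=2.5,interpolation=cv2.INTER_CUBIC)
B=cv2.resize(b[140:290,340:500],None,fx=2.5,fy=2.5,interpolation=cv2.INTER_CUBIC)
cv2.imwrite("pics/s8.png",np.hstack([A,B]))
```

```text
[ 576.7 -239.1  259.8] [[-0.3  0.8  0.5]
 [ 0.9  0.5 -0.1]
 [-0.4  0.4 -0.8]] 17.13439506381869 tilt 33.187969801988785
tote [ 629.7 -252.8  176.1] corner [ 546.3 -245.5  126.8]
side corner px [384.2 131.4]
top corner px [426.7 237. ]
top 0.45 tote frame [-3.3 60.6 27.5] dist 82.6239439490694
```

View pics/s8.png

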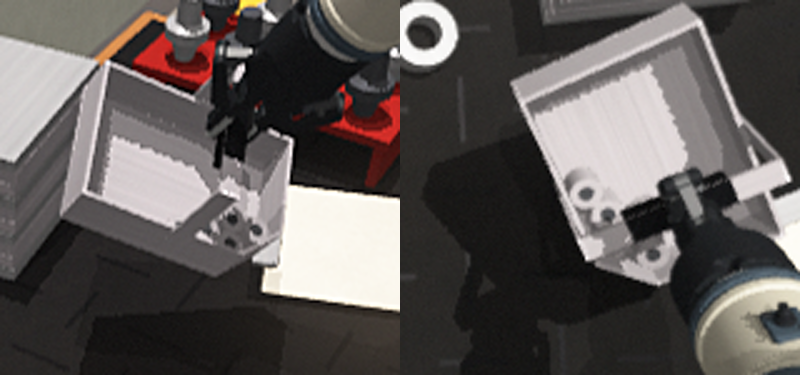

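The spacers have slid down, but one or two lag along the +y wall at top-crop (585,193). I'll tilt a little more toward −x and jog gently.

{"api": "servo_tool", "payload": {
  "rows": [
    [8,[0,0,0],[-3,0,0]],
    [8,[0,0,0],[-3,0,0]],
    [8,[0,0,0],[-3,0,0]],
    [8,[0,0,0],[0,0,0]],
    [8,[0,0,0],[0,0,0]],
    [8,[0,-8,0],[0,0,0]],
    [8,[0,8,0],[0,0,0]],
    [8,[0,-8,0],[0,0,0]]
  ]
}}

```text
clock: 18.58
eef_pos: [572.4, -242.9, 256.6]
tcp_rot: [2.523, 0.366, 1.941]
contact_force: [0.3, 0.1, -4.2]
opening: 0.201
```

{"api": "servo_tool", "payload": {
  "rows": [
    [8,[0,8,0],[0,0,0]],
    [8,[-8,0,0],[0,0,0]],
    [8,[8,0,0],[0,0,0]],
    [8,[-8,0,0],[0,0,0]],
    [8,[8,0,0],[0,0,0]],
    [8,[0,0,0],[0,0,0]],
    [8,[0,0,0],[0,0,0]],
    [8,[0,0,0],[0,0,0]]
  ]
}}

```text
clock: 19.58
eef_pos: [576.8, -239.1, 259.8]
tcp_rot: [2.523, 0.364, 1.94]
contact_force: [0.1, -0.4, -4.8]
opening: 0.2
```

```bash
cat > chk.py <<'E'
from h import *
s=sense();M=R.from_euler("xyz",s["tcp_rot"]).as_matrix()
T=np.c_[M[:,1],M[:,0],-M[:,2]]; O=s["eef_pos"]-19*M[:,2]-T@[0,0,119]; C=O+T@[-82,52,4]
print("tilt",np.degrees(np.arccos(-M[2,2])),"down dir in tote",-T[2],"tote",O,"corner",C,s["opening"]*85.4,s["contact_force"],s["qpos"])
def px(c,p):
  cal=get_calibration(c);q=np.array(cal["intrinsics"])@(np.array(cal["world_to_cam"])@np.r_[p,1])[:3];return q[:2]/q[2]
out=[]
for c in("side","top"):
  im=grab_frame(c);cv2.imwrite(f"pics/last_{c}.png",im)
  for n in("spacer1","stray"):
   for q in boxes_of(c,n)[:6]: x=w(c,q["centre"]);print(c,n,round(q["conf"],2),"tote",T.T@(x-O),"px",px(c,x))
  # circle of 85 mm around corner on the spacer-top plane (origin on floor z=4 -> top z=30)
  if c=="side" or 1:
    t=np.linspace(0,2*np.pi,90)
    P=np.array([px(c,O+T@[-82+85*np.cos(k),52+85*np.sin(k),30]) for k in t]);u,v=px(c,C)
    x0=int(np.clip(u-60,0,440));y0=int(np.clip(v-65,0,290))
    k=3.3;z=cv2.resize(im[y0:y0+130,x0:x0+120],None,fx=k,fy=k,interpolation=cv2.INTER_CUBIC)
    cv2.polylines(z,[((P-[x0,y0])*k).astype(np.int32)],True,(0,0,255),1);out.append(z)
cv2.imwrite("pics/fin.png",np.hstack(out))
E
python3 chk.py
```

```text
tilt 40.40597035063707 down dir in tote [-0.5  0.4 -0.8] tote [ 641.3 -245.3  183.7] corner [ 565.  -239.6  123.8] 17.119109046926525 [ 0.1 -0.4 -4.8] [-0.6  0.1  2.1  0.8  0.4 -1.7]
side stray 0.48 tote [17.5  2.1 22. ] px [351.9  94. ]
side stray 0.4 tote [-87.2  37.3  26.5] px [384.5 123.6]
top spacer1 0.68 tote [-11.   59.6  29. ] px [411.8 213.2]
top spacer1 0.57 tote [-40.   44.9  31.2] px [423.2 220.9]
top spacer1 0.52 tote [-64.   58.9  27.9] px [420.2 230.5]
top spacer1 0.5 tote [-51.1  19.8  23.9] px [435.1 218.3]
top stray 0.29 tote [-39.9  45.7  29.1] px [422.5 220.5]
```

View pics/fin.png

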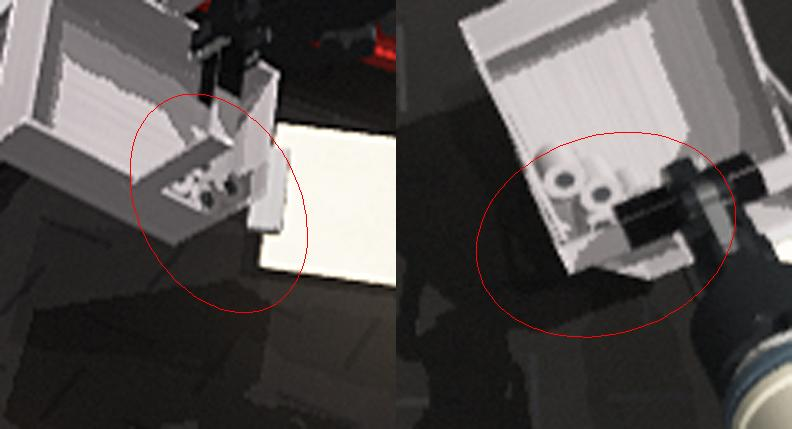

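All visible spacers are inside the 85 mm circle, and the rest of the floor is empty. I'll ease back toward 33°, to match "about 30", and do a numeric recheck.

{"api": "servo_tool", "payload": {
  "rows": [
    [8,[0,0,0],[1.4,1,0]],
    [8,[0,0,0],[1.4,1,0]],
    [8,[0,0,0],[1.4,1,0]],
    [8,[0,0,0],[1.4,1,0]],
    [8,[0,0,0],[0,0,0]],
    [8,[0,0,0],[0,0,0]],
    [8,[0,0,0],[0,0,0]],
    [8,[0,0,0],[0,0,0]]
  ]
}}

```text
clock: 20.88
eef_pos: [576.6, -239.1, 259.7]
tcp_rot: [2.634, 0.305, 1.979]
contact_force: [0.1, 0.0, -3.6]
opening: 0.199
```

```bash
python3 chk.py
```

```text
tilt 33.52336520501455 down dir in tote [-0.5  0.3 -0.8] tote [ 631.6 -243.8  176.3] corner [ 548.7 -237.6  126. ] 16.99428381049015 [ 0.1  0.  -3.6] [-0.5  0.1  2.   0.5  0.5 -1.4]
side spacer1 0.42 tote [-64.1  51.9  27.4] px [381.6 126. ]
side spacer1 0.37 tote [-43.7  50.2  29.6] px [375.2 121.9]
side stray 0.57 tote [-88.6  31.2  25.7] px [390.1 123. ]
top spacer1 0.74 tote [-12.   59.8  26.8] px [411.1 217.8]
top spacer1 0.65 tote [-41.3  45.7  26.5] px [422.2 225.5]
top stray 0.46 tote [-90.8  29.5  34.1] px [438.3 241.5]
```

```bash
python3 -c "
from rig import *
s=sense();print(s['clock'],s['qvel']);print(sign_off())"
```

```text
21.175 [ 0.00067533  0.00057345  0.0004313   0.0026593  -0.00357433  0.00089464]
the job is handed in; nothing more can be done
None
```

I put the left-out spacer upright in the tote and lifted the tote level by its bail, about 158 mm off the bench. I then tilted it toward the cut corner. The job was handed in at 21.2 s with the arm still, and no verdict was reported.

**Tilt and height:** The first 33° tilt left a spacer or two lagging along the +y wall. I went briefly to 40° with a small jog, then eased back to 33.5°. From the arm pose, the tote's underside is about 176 mm up and the corner foot about 126 mm up. The fingers are closed on the 17 mm grip at 110 N.

**Spacers:** Five distinct spacer positions came from both cameras, and the farthest is about 70 mm from the corner foot (limit 85).

**Less certain:**
- **One spacer not re-seen:** the one near tote (-51, 20) was found only at 40°. At the final tilt the gripper and bail hid it, so I never saw all five in one picture.
- **Stray detection:** at 40° the side camera also reported a "stray" at tote (17, 2). It did not match the picture, was gone at the last check, and I took it as false.
- **Bystanders:** I did not measure the other things on the bench afterwards, but nothing in the moves or force readings suggested contact with them.

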